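# Scan the pack label and shut the shipping case

### The job

Pick up the barcode scanner from its round mat and aim its window at the middle of the barcode label on the pack inside the open case; hold it steady there for two seconds, from 10 to 25 cm away. Then stand the scanner upright back on its mat and lower the case's lid fully shut without slamming it, leaving the packs and the other things on the table where they are.

Things in the scene. Friction and masses are not known exactly. Their poses are not given: they have to be found in the camera images.
- scanner: grey barcode scanner, 0.2 kg, on a round foot 72 mm wide, 12 mm high; origin at the centre of its underside, z up, x = where the nose looks. On a 34 x 30 mm neck sits a level head: x = -46 to +54 mm, 42 mm wide (y) with flat sides, 68 to 104 mm above the underside. A black nose at its +x end is bent 45 degrees down. Grip the head across y from above, over the neck
- scanner_window (a point): centre of the glass window on the scanner's nose, at (60.6, 0, 69.4) mm in the scanner's frame. Its own x axis is the line of sight: forward and 45 degrees down when the scanner is upright; its y axis is the scanner's. It reads 100 to 250 mm away along this line, up to 60 degrees off the label's perpendicular, not through the lid
- mat: round black rubber mat fixed to the table, 160 mm across, 3 mm thick, on which the scanner stands; origin at the centre of its underside
- case: white plastic shipping case fixed to the table, open-topped, 160 mm (its x) by 240 mm (its y) by 80 mm high, walls and floor 4 mm; origin at the centre of its underside, z up; the lid is hinged along its +x side, the open side is -x
- lid (a joint): hinge of the case's lid, rad: 0 = shut on the rim, pi/2 = standing upright; it starts standing open, is stiff enough to stay where it is left, and shuts towards 0
- lid_hinge (a point): middle of the lid's hinge line, at x = 80, y = 0, z = 80.5 mm in the case's frame. The hinge line runs along the case's y. The frame turns with the lid: lid 160 mm along its -x from the hinge, 240 mm wide, 8 mm thick (its underside at z = 0, its outer face at z = +8 mm)
- lid_tab (a point): end of the finger tab at the middle of the lid's free edge, 182 mm from the hinge line; the tab is 70 mm wide, 8 mm thick and juts 22 mm past the lid's edge
- pack: brown carton pack with the barcode label on top, loose in the case, 124 mm (x) by 100 mm (y) by 55 mm high, 0.35 kg; origin at the centre of its underside; it lies in either half of the case
- label (a point): centre of the white barcode label with black bars on the pack's top face, at x = -20, y = 0, z = 56 mm in the pack's frame; the label is 50 mm along x by 74 mm along y; z points straight out of it, up
- plain_pack: carton pack of the same size without a label, beside the first in the case
- tape_roll: bystander: roll of clear packing tape lying flat, 96 mm across, 45 mm high; origin at the centre of its underside
- basket: bystander: white slatted basket, 110 by 160 by 60 mm high; origin at the centre of its underside
- display: bystander: empty display carton, 120 by 90 mm, red sides 50 mm high, white back 130 mm high at its -x end; origin at the centre of its underside
Not all that is in view belongs to the job. Leave any pink or turquoise look-alike of the scanner alone. Leave any blue look-alike of the pack alone.

How it is judged:
By the outcome, as a careful person would: the job done as asked, in the order asked, and still so for the second after the job is handed in, with the robot touching nothing.
It also fails if it takes over 56 s, if anything falls off the work surface, if the arm or the gripper's body presses on something with over 40 N, if the wrist force passes 120 N, or if a joint passes its speed limit or range.

### The arm

A 6-joint arm with a two-finger parallel gripper is mounted at the origin on the work surface. World frame = base frame: x ahead of the robot, y to its left, z up, the work surface at z = 0. Lengths are in mm, angles in rad, forces in N, time in s.
With the tool pointing down it reaches from about 300 to 775 mm from the base axis. Payload 14.6 kg.
Tool frame: the origin (TCP) lies between the finger pads; the fingertips stand 25 mm ahead of it and the grasp point (between the pads) lies 6 mm ahead of it; z points along the fingers, y is the line along which they close (so a half turn about z gives the same grasp; the last joint's range is limited). The gripper opens to 94 mm and grips with 3 to 60 N. Pads are 16 mm wide; open, the fingers measure 119 mm over their backs; the gripper's body (75 mm by 177 mm) begins 78 mm behind the grasp point.
Start: joints at [1.224, 0.3, 1.521, -0, 1.321, -0.067], TCP at [151.887, 528.602, 230.446] pointing down, gripper open.
Joint ranges: [-3.03, 3.03], [-0.79, 2.21], [0.23, 2.52], [-1.04, 4.18], [0, 3.07], [-2.55, 2.55]. Speed limits (rad/s): [2.22, 2.22, 2.57, 3.14, 3.14, 3.14].

### API

Orientations are given as [roll, pitch, yaw] about the fixed x, y, z axes, in that order (R = Rz(yaw) Ry(pitch) Rx(roll)).
In Python, from cell import manip gives the robot as it stands. The module is installed in compiled form; this text tells all that it offers.
- The arm moves only by the tool step_arm, never from a script. Its argument "series" is one flat list of numbers, 5 for each row, row after row: the shift along the world's x, y, z in mm, then the turn about the world's z in rad, then the closure, from 0 (fully open) to 1 (shut). In form: [dx, dy, dz, spin, jaw, dx, dy, dz, spin, jaw, ...]. A call has 1 to 20 rows; each row shifts and turns the commanded pose from where the row before left it; what a row does not reach is not made up. A row lasts 1/8 s, in which the tool goes at most 62.5 mm and 10.7 degrees, less where a joint would pass 70% of its speed; a pose out of reach is approached as far as the arm can. A call is refused whole if a number of a shift passes 62.5 or a number of a turn 0.188, either way. A call with a gripper value outside its range is refused whole. The fingers move at their own pace and stop on an object; "squeeze" is the grip in N (left out, the last holds). Time passes only in rows, so rows that do not move let the fingers close. It gives the time, the measured TCP pose, the force, the opening and the grip force at its end, in the units of the state.
- manip.read_state(): the state, without advancing time (a new reading comes with each control period).
- manip.camera(name): name is "scene" or "side" or "wrist"; returns (picture, depth): 400x640x3 uint8, blue, green, red; 400x640 float32, mm along the optical axis (not along the pixel's ray), 0 where there is no reading.
- manip.camera_info(name): a dict with "fovy" (degrees; the focal length in pixels is half the picture's height over the tangent of half this angle, whatever the lens; pixels are square), "cx", "cy" (the principal point, pixels), "eye" and "orientation" of the camera in the world. Camera axes: x right, y down, z forward; pixel columns grow to the right and rows downward; lengths in mm; the calibration is good to about 2 mm. A picture is of the moment at which its call begins: read the wrist's pose just before it. camera_info takes no time and is no camera call; for the wrist camera it gives the pose at the moment of the call.
- manip.sign_off(): hands the job in; it is judged then, once.
The state is a dict: "clock": time; "joints": joint angles; "qd": joint speeds; "effort": joint torques, N m; "eef_pos": TCP position; "eef_rot": TCP orientation; "wrist_force": force on the tool from outside, world axes, zero at the start; "moment": the same for the moment, N m; "finger_gap": finger opening in mm; "finger_force": force on a finger pad.
Only numpy, scipy, OpenCV 4.12 (cv2) and the standard library are available. Lean on these libraries where they do the work, as an engineer would, in place of code of your own. Each camera call takes 0.05 s, during which the arm holds its last target. There are 200 camera calls.

## Working session

There is one attempt and no reset: what is moved stays moved. The work goes in short steps, Python scripts to look and compute and a tool call to move; the robot and the scene stay as the last step left them, time stands still between calls to the robot, and variables do not carry over. Pictures are saved under pics/ and viewed, at most 10 in all, crops included, and the job is handed in when it is done.

Besides the shell and the picture viewer there is one more tool, called by a JSON object that holds its "fn" and its "kwargs". step_arm: Moves the arm, as the interface text tells. Its arguments: {"type":"object","properties":{"series":{"type":"array"},"squeeze":{"type":"number"}},"required":["series"]}

```bash
mkdir -p pics; cat > h.py <<'E'
import numpy as np, cv2
from cell import manip
from scipy.spatial.transform import Rotation as R
def Rm(o):
    o=np.array(o,float)
    return o if o.shape==(3,3) else (R.from_euler('xyz',o).as_matrix() if o.size==3 else R.from_quat(o).as_matrix())
def cloud(name):
    i=manip.camera_info(name); p,d=manip.camera(name)
    f=200/np.tan(np.radians(i['fovy'])/2)
    v,u=np.mgrid[0:400,0:640]
    c=np.dstack([(u-i['cx'])/f*d,(v-i['cy'])/f*d,d])
    w=c@Rm(i['orientation']).T+np.array(i['eye']); w[d==0]=np.nan
    return p,w,i
E
python3 - <<'E'
from h import *
print(manip.read_state())
for n in ['scene','side','wrist']:
    p,w,i=cloud(n); print(n,i); cv2.imwrite(f'pics/{n}0.png',p); np.save(f'{n}0.npy',w)
E
```

```text
{'clock': 0.0, 'joints': array([ 1.22440554e+00,  3.00450866e-01,  1.52161968e+00, -1.48782335e-05,
        1.32070864e+00, -6.65623509e-02]), 'qd': array([-0.00010392,  0.00100788, -0.00219222,  0.00018494, -0.00020505,
        0.00168368]), 'effort': array([ 1.04233102e-03, -5.31808162e+01, -3.52736378e+01,  7.08569144e-02,
        2.43532076e-02, -1.02322247e-04]), 'eef_pos': array([151.80548308, 528.37288251, 229.88108798]), 'eef_rot': array([-3.14040778e+00, -6.45415248e-05,  2.86176787e+00]), 'wrist_force': array([-0.58793596, -0.18859285, -0.03354057]), 'moment': array([-0.02061773, -0.08235382, -0.04172283]), 'finger_force': 0.0, 'finger_gap': 93.9663102906702}
scene {'fovy': 48.62295063040437, 'cx': 321.0756524483287, 'cy': 200.23166911280438, 'eye': array([1578.24028281, -120.98299393,  792.01780224]), 'orientation': array([-2.17438676,  0.00955159,  1.47298703])}
side {'fovy': 43.17460772841687, 'cx': 321.0391964400903, 'cy': 198.67293296339182, 'eye': array([  104.94672029, -1058.93204068,   990.37920202]), 'orientation': array([-2.23790377, -0.00878318, -0.40334123])}
wrist {'fovy': 67.19067041157243, 'cx': 318.1952746774135, 'cy': 202.2168741798176, 'eye': array([ 85.45040425, 547.04836732, 384.78725068]), 'orientation': array([2.90292042e+00, 1.77341503e-03, 1.29176543e+00])}
```

View pics/scene0.png

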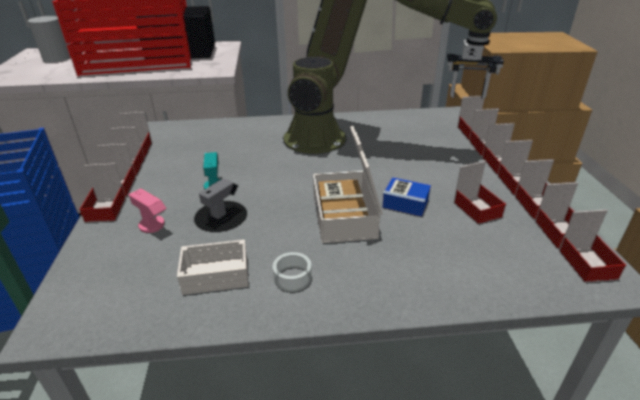

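View pics/side0.png

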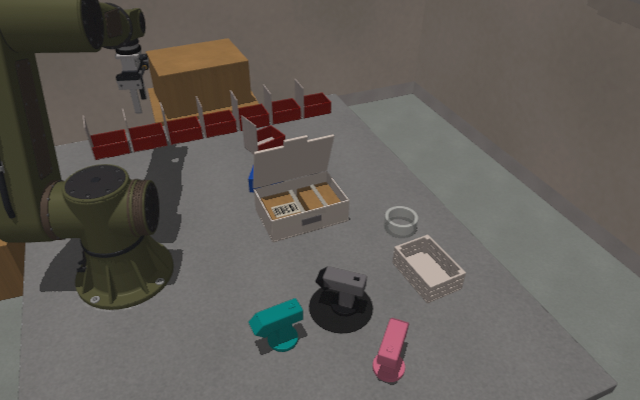

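Scene view: the grey scanner is at (217,197) on the black mat (220,213), the case at (345,208) with its label at (334,188). Look-alikes are turquoise at (211,168) and pink at (148,210) for the scanner, and the blue pack at (407,195) for the pack. Side view: scanner (343,285), turquoise (280,322), pink (392,350), label (287,210). I choose the grey scanner on the mat and the labelled brown pack in the case.

```bash
python3 - <<'E'
from h import *
p=cv2.imread('pics/side0.png'); s=cv2.imread('pics/scene0.png')
cv2.imwrite('pics/crop.png',np.hstack([cv2.resize(p[245:345,280:400],None,fx=3.2,fy=3.2),cv2.resize(p[130:245,240:360],None,fx=3.2,fy=3.2)[:320]]))
for n,im in (('side',p),('scene',s)):
    w=np.load(n+'0.npy'); hsv=cv2.cvtColor(im,cv2.COLOR_BGR2HSV); z=w[...,2]
    print(n,'table z',np.nanmedian(z[250:260,(430 if n=='scene' else 200):][:, :40]))
    for c in ([(343,285)] if n=='side' else [(217,197)]):
        roi=np.zeros(z.shape,bool); roi[c[1]-60:c[1]+60,c[0]-45:c[0]+40]=1
        dark=(im.max(2)<55)&roi&(z<8)&(z>-6); q=w[dark]; 
        print('mat',len(q), (q[:,:2].max(0)+q[:,:2].min(0))/2, np.ptp(q[:,:2],axis=0))
        m=roi&(hsv[...,1]<70)&(z>100)&(z<113); q=w[m]
        r=cv2.minAreaRect(q[:,:2].astype(np.float32)); print('head',len(q),np.median(q[:,2]),r,q.mean(0))
        d=roi&(hsv[...,1]<70)&(z>55)&(z<100)&(im.max(2)<50); print('nose dark',d.sum(),w[d].mean(0))
    # case rim
    g=(z>72)&(z<90)&(hsv[...,1]<60)&(w[...,0]>250)&(w[...,0]<800)&(abs(w[...,1])<220)
    _,l,st,ce=cv2.connectedComponentsWithStats(g.astype(np.uint8))
    for k in range(1,len(st)):
        if st[k,4]>30:
            q=w[l==k]; print('rim?',st[k],cv2.minAreaRect(q[:,:2].astype(np.float32)))
    L=(z>95)&(z<270)&(hsv[...,1]<60)&(w[...,0]>250)&(w[...,0]<800)&(w[...,1]>-150)&(w[...,1]<250)
    _,l,st,ce=cv2.connectedComponentsWithStats(L.astype(np.uint8)); k=1+np.argmax(st[1:,4]); q=w[l==k]
    c=q.mean(0); U,S,V=np.linalg.svd(q-c,full_matrices=False); print('lid',st[k],c,V[2],q.min(0),q.max(0))
    W=(z>48)&(z<72)&(hsv[...,1]<60)&(im.min(2)>100)&(w[...,0]>250)&(w[...,0]<800)&(abs(w[...,1])<220)
    _,l,st,ce=cv2.connectedComponentsWithStats(W.astype(np.uint8))
    for k in range(1,len(st)):
        if st[k,4]>20: q=w[l==k]; print('label?',st[k],q.mean(0),cv2.minAreaRect(q[:,:2].astype(np.float32)))
E
```

```text
side table z 0.22082285143466152
mat 1636 [ 480.23951108 -327.70854667] [157.29402887 153.93858845]
head 626 106.54657253297307 ((447.2552490234375, -324.78167724609375), (176.86166381835938, 97.29689025878906), 1.352315068244934) [ 484.35899492 -325.67173762  106.23419111]
nose dark 137 [ 442.26334043 -301.90592478   85.39749512]
rim? [253 169  97  55 724] ((519.4598388671875, 44.43312072753906), (241.77845764160156, 172.5276336669922), 0.380286306142807)
lid [ 254  134   81   53 2686] [514.98438771  95.11202857 175.15073035] [ 0.01058005 -0.95742705 -0.28848136] [397.83063341  66.97139084  95.0553882 ] [641.3310931  124.60985578 258.64496389]
label? [310 185  17  21  86] [575.8160302   45.627329    59.53148081] ((575.3309326171875, 46.609954833984375), (13.84228801727295, 109.92859649658203), 2.564892292022705)
label? [272 190  33  27 282] [478.28225424  27.97772702  60.03668362] ((470.1866149902344, 46.344329833984375), (110.57197570800781, 86.24876403808594), 85.64111328125)
scene table z -1.4147909641833394
mat 783 [ 483.5980485  -326.29528371] [149.68154316 150.35960764]
head 3
[... 685 characters left out ...]
871506214141846)
label? [384 181  19  16 118] [481.64930981 203.45843041  53.97985838] ((475.0287170410156, 194.472412109375), (86.99251556396484, 50.60969543457031), 0.24076923727989197)
label? [321 182  43  18 292] [481.40338849  28.05711571  57.94990121] ((467.51251220703125, 41.103553771972656), (124.08966827392578, 94.41049194335938), 87.58769989013672)
label? [316 193  65  37 441] [629.71401501  36.09361284  59.86534851] ((602.2099609375, 7.4372406005859375), (220.52407836914062, 112.3358383178711), 47.59700393676758)
label? [323 207  45   6 121] [574.14079645  42.90195527  57.75969062] ((572.63330078125, 39.302528381347656), (124.25517272949219, 22.527822494506836), 89.84748840332031)
```

View pics/crop.png

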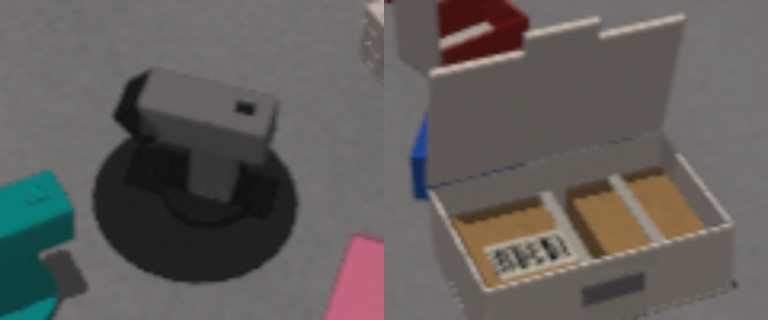

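The crop shows the grey scanner on the black mat with its black nose at left (130,100), and the label (530,255) on the left-half pack. The lid leans about 17° inward. I'm moving over the middle for a close wrist look at both.

{"fn": "step_arm", "kwargs": {"series": [0,0,30,0,0,0,0,30,0,0,22,-54,5,-0.06,0,22,-54,5,-0.06,0,22,-54,5,-0.06,0,22,-54,5,-0.06,0,22,-54,5,-0.06,0,22,-54,5,-0.06,0,22,-54,5,-0.06,0,22,-54,5,-0.06,0,22,-54,5,-0.06,0,22,-54,5,-0.06,0,22,-54,0,-0.06,0,0,0,0,0,0], "squeeze": 20}}

```text
clock: 1.9
eef_pos: [394.3, -68.2, 339.7]
eef_rot: [-3.14, -0.001, 2.196]
wrist_force: [0.4, 0.3, 0.5]
finger_gap: 94.0
finger_force: 0.0
```

```bash
python3 - <<'E'
from h import *
s=manip.read_state(); print(s['clock'],s['eef_pos'],s['eef_rot'])
p,w,i=cloud('wrist'); print(i['eye'],i['orientation']); cv2.imwrite('pics/wrist1.png',p); np.save('wrist1.npy',w)
E
```

```text
1.9 [394.2812726  -68.15206552 339.72793652] [-3.14034374e+00 -1.11326822e-03  2.19634117e+00]
[353.59939862 -13.43839969 494.62312532] [2.90383632e+00 1.00289426e-03 6.26297136e-01]
```

View pics/wrist1.png

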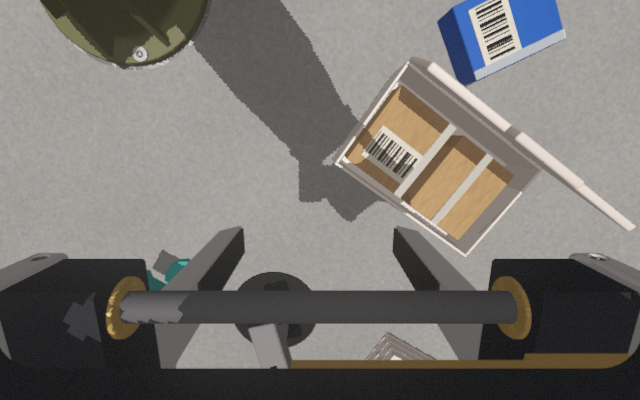

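The wrist view shows the labelled pack with the label centred at about (393,153), the mat at (275,310) and the scanner head at (270,345). Next I measure the label and the head yaw.

```bash
python3 - <<'E'
from h import *
p=cv2.imread('pics/wrist1.png'); w=np.load('wrist1.npy'); h=cv2.cvtColor(p,cv2.COLOR_BGR2HSV); z=w[...,2]
# label: bounding of non-brown in brown region
m=((h[...,1]<70)&(z>54)&(z<66)); m[:120]=0; m[185:]=0; m[:,:358]=0; m[:,430:]=0
m=cv2.morphologyEx(m.astype(np.uint8),cv2.MORPH_OPEN,np.ones((2,2)))
_,l,st,ce=cv2.connectedComponentsWithStats(cv2.morphologyEx(m,cv2.MORPH_CLOSE,np.ones((3,3))))
for k in range(1,len(st)):
    if st[k,4]>100:
        q=w[l==k]; print(st[k],ce[k],np.nanmedian(q[:,2]),cv2.minAreaRect(q[:,:2].astype(np.float32)))
b=((h[...,0]>8)&(h[...,0]<22)&(h[...,1]>75)&(z>54)&(z<66)); b[:70]=0; b[240:]=0; b[:,:340]=0; b[:,550:]=0
_,l,st,ce=cv2.connectedComponentsWithStats(b.astype(np.uint8))
for k in range(1,len(st)):
    if st[k,4]>200: q=w[l==k]; print('brown',st[k],cv2.minAreaRect(q[:,:2].astype(np.float32)))
for n in ('side','scene'):
    im=cv2.imread(f'pics/{n}0.png'); W=np.load(n+'0.npy'); Z=W[...,2]
    r=np.hypot(W[...,0]-482,W[...,1]+327)<90
    t=r&(Z>102)&(Z<109); q=W[t]; 
    if n=='side': 
        t=cv2.morphologyEx(t.astype(np.uint8),cv2.MORPH_OPEN,np.ones((2,2)))>0; q=W[t]
    R_=cv2.minAreaRect(q[:,:2].astype(np.float32)); c=q.mean(0); V=np.linalg.svd((q-c)[:,:2],full_matrices=False)[2]
    print(n,'headtop',len(q),c,R_,V[0],np.arctan2(V[0,1],V[0,0]))
    t=r&(Z>35)&(Z<98); q=W[t]; print('low',len(q),q.mean(0))
E
```

```text
[ 362  127   69   59 2192] [396.4790146  157.57983577] 60.62457892836005 ((475.9031066894531, 19.365373611450195), (97.40518188476562, 59.53987121582031), 12.58444595336914)
brown [ 347   86  102  106 3516] ((453.017822265625, 38.812461853027344), (123.00977325439453, 86.31788635253906), 89.83659362792969)
brown [ 408  136   78   84 2560] ((545.6499633789062, 38.678741455078125), (44.25395202636719, 122.31520080566406), 0.4300922453403473)
brown [ 438  159   76   81 2281] ((601.5664672851562, 38.811397552490234), (122.84536743164062, 44.13990783691406), 89.9499282836914)Traceback (most recent call last):
  File "<stdin>", line 20, in <module>
    u, s, vh = gufunc(a, signature=signature)
               ~~~~~~^^^^^^^^^^^^^^^^^^^^^^^^
    raise LinAlgError("SVD did not converge")
numpy.linalg.LinAlgError: SVD did not converge
```

```bash
python3 - <<'E'
from h import *
p=cv2.imread('pics/wrist1.png'); w=np.load('wrist1.npy')
cv2.imwrite('pics/crop2.png',cv2.resize(p[80:230,330:480],None,fx=4,fy=4,interpolation=cv2.INTER_NEAREST))
for u,v in [(380,127),(417,153),(405,178),(367,153),(392,153)]: print(u,v,w[v,u].round(1))
for n in ('side','scene'):
    W=np.load(n+'0.npy'); W=W[~np.isnan(W[...,2])]
    q=W[(np.hypot(W[:,0]-482,W[:,1]+327)<90)]
    t=q[(q[:,2]>102)&(q[:,2]<109)]; c=np.median(t,axis=0)
    t=t[np.hypot(*(t-c)[:,:2].T)<70]; V=np.linalg.svd((t-t.mean(0))[:,:2],full_matrices=False)[2]
    print(n,'top',len(t),t.mean(0),V[0],np.arctan2(V[0,1],V[0,0]),cv2.minAreaRect(t[:,:2].astype(np.float32)))
E
```

```text
380 127 [421.7  39.6  59.3]
417 153 [486.7  42.2  60.7]
405 178 [496.1   4.5  60.1]
367 153 [4.29e+02 4.00e-01 6.05e+01]
392 153 [457.9  21.3  60.5]
side top 529 [ 485.72781883 -324.23551537  106.19906658] [ 0.75815229 -0.65207753] -0.7103214686330251 ((486.2445983886719, -322.65155029296875), (47.341880798339844, 103.86837768554688), 48.910186767578125)
scene top 284 [ 492.54364641 -322.31182953  105.18600656] [ 0.76032862 -0.64953859] -0.7069774283595481 ((490.1389465332031, -322.13232421875), (45.362606048583984, 100.4679946899414), 51.15130615234375)
```

View pics/crop2.png

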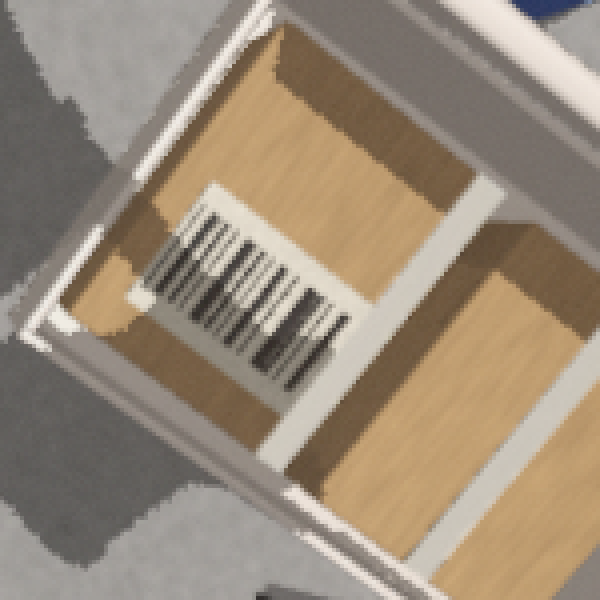

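Label centre is about (459, 20, 60), which agrees with the pack centre at y 38.8 minus 20. Scanner origin is about (489,-325) with yaw about 2.43. Going above it.

{"fn": "step_arm", "kwargs": {"series": [16,-43,-20,0.04,0,16,-43,-20,0.04,0,16,-43,-20,0.04,0,16,-43,-20,0.04,0,16,-43,-20,0.04,0,15,-42,-20,0.037,0,0,0,0,0,0]}}

```text
clock: 2.82
eef_pos: [489.1, -322.5, 218.0]
eef_rot: [-3.141, -0.004, 2.439]
wrist_force: [0.1, 0.5, -0.3]
finger_gap: 93.9
finger_force: 0.0
```

```bash
python3 - <<'E'
from h import *
s=manip.read_state(); print(s['clock'],s['eef_pos'],s['eef_rot'])
p,w,i=cloud('wrist'); cv2.imwrite('pics/wrist2.png',p); np.save('wrist2.npy',w)
ok=(~np.isnan(w[...,2])); hs=cv2.cvtColor(p,cv2.COLOR_BGR2HSV)
m=ok&(abs(w[...,2]-106)<4)&(hs[...,1]<70)&(np.hypot(w[...,0]-487,w[...,1]+322)<75)
q=w[m]; V=np.linalg.svd((q-q.mean(0))[:,:2],full_matrices=False)[2]
print(len(q),q.mean(0),V[0],cv2.minAreaRect(q[:,:2].astype(np.float32)))
S=np.load('side0.npy'); im=cv2.imread('pics/side0.png'); h=cv2.cvtColor(im,cv2.COLOR_BGR2HSV)
t=(h[...,0]>80)&(h[...,0]<100)&(h[...,1]>120)&(S[...,2]>10); print('turq',S[t].min(0),S[t].max(0))
E
```

```text
2.825 [ 489.05664814 -322.47955528  218.00324734] [-3.14132383 -0.00387347  2.43924311]
4934 [ 482.40060423 -319.87709511  107.40097684] [ 0.75896334 -0.65113335] ((483.74151611328125, -321.03192138671875), (42.02294158935547, 103.65995025634766), 49.1685676574707)
turq [ 243.37271896 -396.14746006   10.02631974] [ 360.23850103 -335.02576443  108.5385661 ]
```

View pics/wrist2.png

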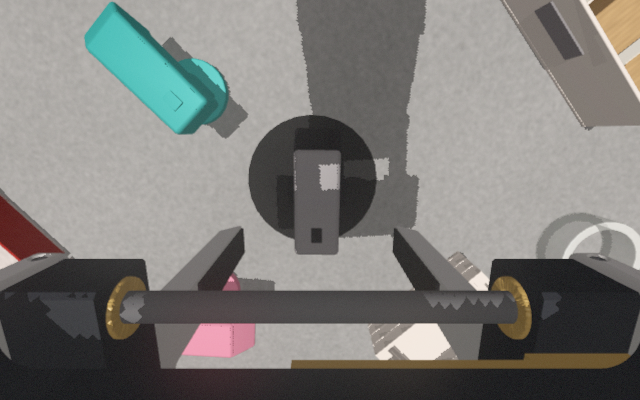

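The wrist view shows the grey head centred between the fingers at (317,200), with the nose towards the top and the mat clear all round. The head measures 42 mm wide, as it should. Descending to grip.

{"fn": "step_arm", "kwargs": {"series": [-1,-2,-40,-0.006,0,0,0,-40,0,0,0,0,-30,0,0,0,0,-11,0,0,0,0,0,0,0,0,0,0,0,0.6,0,0,0,0,0.8,0,0,0,0,0.8,0,0,0,0,0.8,0,0,0,0,0.8,0,0,0,0,0.8], "squeeze": 25}}

```text
clock: 4.25
eef_pos: [487.9, -324.4, 99.4]
eef_rot: [3.142, -0.0, 2.433]
wrist_force: [0.7, -0.3, 0.7]
finger_gap: 41.7
finger_force: 25.0
```

{"fn": "step_arm", "kwargs": {"series": [0,0,10,0,0.8,0,0,25,0,0.8,0,0,30,0,0.8,-3,20,6,-0.1,0.8,-4,25,6,-0.12,0.8,-4,25,6,-0.12,0.8,-4,25,6,-0.12,0.8,-4,25,5,-0.12,0.8,-4,25,0,-0.12,0.8,-4,20,0,-0.11,0.8,-2,10,0,-0.052,0.8,0,3,0,0,0.8,0,0,0,0,0.8,0,0,0,0,0.8,0,0,0,0,0.8]}}

```text
clock: 6.12
eef_pos: [458.9, -146.7, 193.4]
eef_rot: [-3.141, 0.0, 1.571]
wrist_force: [-0.4, -0.4, -2.7]
finger_gap: 41.8
finger_force: 25.0
```

```bash
python3 - <<'E'
from h import *
s=manip.read_state(); t=s['eef_pos']; y=s['eef_rot'][2]; print(s['clock'],t,s['eef_rot'],s['finger_gap'],s['wrist_force'])
o=t-[0,0,96.4]; d=np.array([np.cos(y),np.sin(y),-1])/2**.5
win=o+60.6*np.array([np.cos(y),np.sin(y),0])+[0,0,69.4]; L=(win[2]-60)/-d[2]; print('win',win,'hit',win+L*d,L)
pics=[]
p,w,i=cloud('side'); cv2.imwrite('pics/side3.png',cv2.resize(p[100:320,200:440],None,fx=2.5,fy=2.5)); np.save('side3.npy',w)
# measured head top in side view
m=~np.isnan(w[...,2])&(np.hypot(w[...,0]-o[0],w[...,1]-o[1])<70)&(abs(w[...,2]-o[2]-104)<4)
q=w[m]; print(len(q),q.mean(0),cv2.minAreaRect(q[:,:2].astype(np.float32)))
E
```

```text
6.125 [ 458.88655171 -146.71252095  193.40215804] [-3.14144954e+00  8.27496214e-06  1.57072832e+00] 41.77383071202533 [-0.39965106 -0.35206255 -2.6521215 ]
win [458.89067297 -86.11252109 166.40215804] hit [458.89790912  20.28963671  60.        ] 150.4753749679121
393 [ 461.99326175 -154.73406711  201.19430378] ((458.2056579589844, -148.85592651367188), (65.68820190429688, 99.43885803222656), 11.454273223876953)
```

View pics/side3.png

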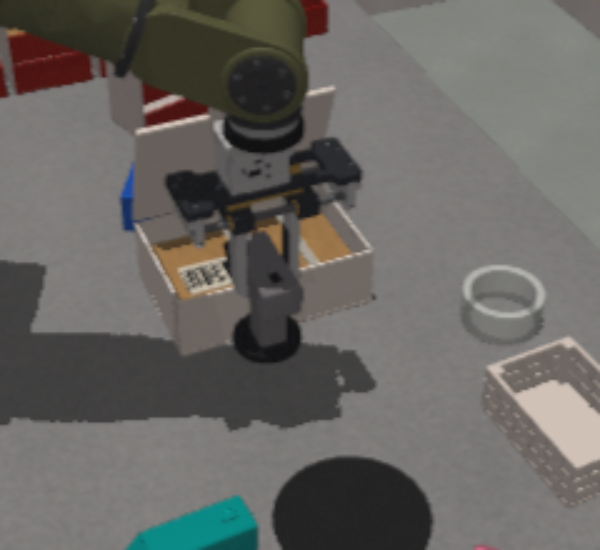

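The scanner hangs upright from the gripper and faces the label at (205,275). The bare mat is at (352,515). I check the label once more from the wrist view and take the mat centre from the side view.

```bash
python3 - <<'E'
from h import *
p,w,i=cloud('wrist'); h=cv2.cvtColor(p,cv2.COLOR_BGR2HSV); z=w[...,2]
# brown-bounded box: label = non-brown pixels on top plane near expectation
r=(abs(z-60)<6)&(abs(w[...,0]-459)<34)&(abs(w[...,1]-20)<45)
b=r&(h[...,1]<60); q=w[b]; print('n',r.sum(),b.sum())
ys=np.histogram(q[:,1],bins=np.arange(-30,70,5)); print(list(zip(ys[1].astype(int),ys[0])))
r=(abs(z-60)<6)&(abs(w[...,0]-459)<49)&(abs(w[...,1]-20)<18); q=w[r&(h[...,1]<60)]
xs=np.histogram(q[:,0],bins=np.arange(405,515,5)); print(list(zip(xs[1].astype(int),xs[0])))
S=np.load('side3.npy'); im=manip.camera('side')[0]
m=((im.max(2)<50)&(abs(S[...,2])<9)&(np.hypot(S[...,0]-483,S[...,1]+327)<100)).astype(np.uint8)
_,l,st,ce=cv2.connectedComponentsWithStats(m); k=1+np.argmax(st[1:,4]); print('mat',cv2.minEnclosingCircle(S[l==k][:,:2].astype(np.float32)))
E
```

```text
n 5156 3440
[(np.int64(-30), np.int64(0)), (np.int64(-25), np.int64(0)), (np.int64(-20), np.int64(0)), (np.int64(-15), np.int64(0)), (np.int64(-10), np.int64(127)), (np.int64(-5), np.int64(483)), (np.int64(0), np.int64(518)), (np.int64(5), np.int64(492)), (np.int64(10), np.int64(526)), (np.int64(15), np.int64(515)), (np.int64(20), np.int64(531)), (np.int64(25), np.int64(248)), (np.int64(30), np.int64(0)), (np.int64(35), np.int64(0)), (np.int64(40), np.int64(0)), (np.int64(45), np.int64(0)), (np.int64(50), np.int64(0)), (np.int64(55), np.int64(0)), (np.int64(60), np.int64(0))]
[(np.int64(405), np.int64(0)), (np.int64(410), np.int64(0)), (np.int64(415), np.int64(0)), (np.int64(420), np.int64(122)), (np.int64(425), np.int64(192)), (np.int64(430), np.int64(197)), (np.int64(435), np.int64(198)), (np.int64(440), np.int64(191)), (np.int64(445), np.int64(182)), (np.int64(450), np.int64(187)), (np.int64(455), np.int64(200)), (np.int64(460), np.int64(196)), (np.int64(465), np.int64(198)), (np.int64(470), np.int64(195)), (np.int64(475), np.int64(187)), (np.int64(480), np.int64(189)), (np.int64(485), np.int64(195)), (np.int64(490), np.int64(195)), (np.int64(495), np.int64(191)), (np.int64(500), np.int64(190)), (np.int64(505), np.int64(118))]
mat ((481.1560974121094, -326.0498962402344), 80.02008819580078)
```

{"fn": "step_arm", "kwargs": {"series": [0,0,0,0,0.8,0,0,0,0,0.8,0,0,0,0,0.8,0,0,0,0,0.8,0,0,0,0,0.8,0,0,0,0,0.8,0,0,0,0,0.8,0,0,0,0,0.8]}}

```text
clock: 7.28
eef_pos: [458.9, -146.4, 193.4]
eef_rot: [-3.142, 0.0, 1.571]
wrist_force: [-0.7, -0.2, -2.1]
finger_gap: 41.3
finger_force: 25.0
```

The label spans y from -6 up to the picture's edge (25 mm half-width gives a centre of 19) and x from 422 (centre 459), so the aim holds. I finish the hold, then go back.

{"fn": "step_arm", "kwargs": {"series": [0,0,0,0,0.8,0,0,0,0,0.8,0,0,0,0,0.8,0,0,0,0,0.8,0,0,0,0,0.8,0,0,0,0,0.8,0,0,0,0,0.8,0,0,0,0,0.8,0,0,0,0,0.8,0,0,0,0,0.8,0,0,0,0,0.8,0,0,0,0,0.8,0,0,0,0,0.8,0,0,0,0,0.8,0,0,0,0,0.8,0,0,0,0,0.8]}}

```text
clock: 9.28
eef_pos: [458.9, -146.4, 193.4]
eef_rot: [-3.142, 0.0, 1.571]
wrist_force: [0.3, 0.8, -3.1]
finger_gap: 42.1
finger_force: 25.0
```

{"fn": "step_arm", "kwargs": {"series": [1,-10,0,0.052,0.8,4,-20,0,0.11,0.8,4,-25,0,0.12,0.8,4,-25,-5,0.12,0.8,4,-25,-6,0.12,0.8,4,-25,-6,0.12,0.8,3,-25,-6,0.12,0.8,2,-20,-6,0.1,0.8,0,-3,0,0,0.8,0,0,-30,0,0.8,0,0,-20,0,0.8,0,0,-10,0,0.8,0,0,-3,0,0.8,0,0,-1,0,0.8,0,0,-0.5,0,0.8,0,0,0,0,0.8]}}

```text
clock: 11.28
eef_pos: [485.0, -324.5, 100.3]
eef_rot: [3.142, 0.001, 2.433]
wrist_force: [-0.0, -0.2, -2.2]
finger_gap: 42.0
finger_force: 25.0
```

{"fn": "step_arm", "kwargs": {"series": [0,0,-0.5,0,0.8,0,0,-0.5,0,0.8,0,0,0,0,0.8,0,0,0,0,0.8]}}

```text
clock: 11.78
eef_pos: [485.0, -324.5, 99.4]
eef_rot: [-3.142, 0.001, 2.433]
wrist_force: [-1.3, 1.3, 5.5]
finger_gap: 41.8
finger_force: 25.0
```

Contact is made (5.5 N). Release and rise.

{"fn": "step_arm", "kwargs": {"series": [0,0,0,0,0.5,0,0,0,0,0.2,0,0,0,0,0,0,0,0,0,0,0,0,15,0,0,0,0,40,0,0,0,0,50,0,0,0,0,60,0,0,0,0,40,0,0]}}

```text
clock: 12.9
eef_pos: [484.8, -324.4, 308.2]
eef_rot: [3.141, 0.004, 2.433]
wrist_force: [-0.7, 0.5, -0.7]
finger_gap: 94.3
finger_force: 0.0
```

```bash
python3 - <<'E'
from h import *
p,w,i=cloud('side'); cv2.imwrite('pics/side4.png',cv2.resize(p[120:380,210:460],None,fx=2.2,fy=2.2))
s=manip.read_state(); print(s['clock'],s['eef_pos'])
m=~np.isnan(w[...,2])&(np.hypot(w[...,0]-482,w[...,1]+322)<70)&(abs(w[...,2]-106)<4); q=w[m]; print(len(q),q.mean(0),cv2.minAreaRect(q[:,:2].astype(np.float32)))
P=[]
for n in ('side','scene'):
    p,w,i=cloud(n); h=cv2.cvtColor(p,cv2.COLOR_BGR2HSV); W=w.reshape(-1,3)
    k=(W[:,2]>95)&(W[:,2]<272)&(h[...,1].ravel()<60)&(W[:,0]>390)&(W[:,0]<650)&(W[:,1]>40)&(W[:,1]<140)
    q=W[k]
    f=np.polyfit(q[:,2],q[:,1],1); r=q[:,1]-np.polyval(f,q[:,2]); q=q[abs(r)<8]; f=np.polyfit(q[:,2],q[:,1],1)
    t=q[q[:,2]>247]; print(n,len(q),'y at z80.5',np.polyval(f,80.5),'slope',f[0],'ang',np.degrees(np.arctan2(1,-f[0])),'x',q[:,0].min(),q[:,0].max(),'zmax',q[:,2].max(),'tab',t.min(0),t.max(0))
E
```

```text
12.95 [ 485.5012627  -324.83583113  313.06106296]
578 [ 483.88178228 -325.72149788  106.51102733] ((483.80499267578125, -323.74871826171875), (45.89799118041992, 102.54907989501953), 50.637149810791016)
side 2639 y at z80.5 123.59585014882921 slope -0.30191021110096394 ang 73.20039850814143 x 398.20261786349 639.8130245488263 zmax 258.6342819792259 tab [483.32594139  66.20653744 247.39112284] [553.45745195  78.24056636 258.63428198]
scene 402 y at z80.5 125.79863684000142 slope -0.29922456094589595 ang 73.34152536405483 x 398.0353134313666 642.1745217237852 zmax 256.06116607819456 tab [484.84711464  70.56554639 247.22183243] [554.75230166  77.93471902 256.06116608]
```

View pics/side4.png

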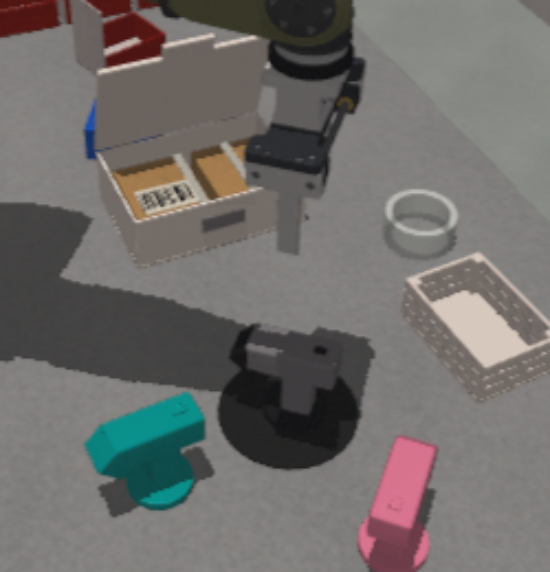

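The scanner stands upright on its mat, clear of the look-alikes. The lid reads 73.3° with its hinge at y≈124.7 and its centre at x≈519. I go over behind the lid with the jaws shut.

{"fn": "step_arm", "kwargs": {"series": [2,30,20,-0.096,0.5,4,52,4,-0.096,1,4,52,4,-0.096,1,4,52,4,-0.096,1,4,52,4,-0.096,1,4,52,0,-0.096,1,4,52,0,-0.096,1,4,52,0,-0.096,1,4,52,0,-0.094,1,0,29,0,0,1,0,0,0,0,1,0,0,0,0,1], "squeeze": 15}}

```text
clock: 14.55
eef_pos: [518.8, 149.9, 339.4]
eef_rot: [-3.141, 0.0, 1.571]
wrist_force: [-0.1, 0.5, 0.6]
finger_gap: 0.7
finger_force: 0.0
```

```bash
python3 - <<'E'
import numpy as np
th=np.radians(np.r_[np.arange(73,9,-2.),np.arange(9,-2,-1.)]); r=150
y=124.7-r*np.cos(th)+8*np.sin(th)+8; z=105.5+r*np.sin(th)+8*np.cos(th)
print(y[0],z[0],y[-2],z[-2]); a,b=np.round(np.diff(np.round(y,1)),1),np.round(np.diff(np.round(z,1)),1)
print(len(a),', '.join(f'0, {p}, {q}, 0, 1' for p,q in zip(a,b)))
E
```

```text
96.49468233929377 251.2846870322372 -17.299999999999997 113.5
42 0, -5.1, -1.4, 0, 1, 0, -5.0, -1.5, 0, 1, 0, -4.9, -1.7, 0, 1, 0, -4.9, -1.9, 0, 1, 0, -4.9, -2.0, 0, 1, 0, -4.7, -2.2, 0, 1, 0, -4.7, -2.4, 0, 1, 0, -4.6, -2.5, 0, 1, 0, -4.5, -2.7, 0, 1, 0, -4.4, -2.9, 0, 1, 0, -4.3, -3.0, 0, 1, 0, -4.2, -3.1, 0, 1, 0, -4.0, -3.3, 0, 1, 0, -4.0, -3.5, 0, 1, 0, -3.8, -3.5, 0, 1, 0, -3.8, -3.8, 0, 1, 0, -3.5, -3.8, 0, 1, 0, -3.5, -3.9, 0, 1, 0, -3.3, -4.1, 0, 1, 0, -3.1, -4.2, 0, 1, 0, -3.1, -4.3, 0, 1, 0, -2.8, -4.4, 0, 1, 0, -2.7, -4.5, 0, 1, 0, -2.6, -4.6, 0, 1, 0, -2.3, -4.6, 0, 1, 0, -2.3, -4.8, 0, 1, 0, -2.0, -4.8, 0, 1, 0, -1.9, -4.9, 0, 1, 0, -1.7, -4.9, 0, 1, 0, -1.6, -5.1, 0, 1, 0, -1.3, -5.0, 0, 1, 0, -1.2, -5.1, 0, 1, 0, -0.5, -2.6, 0, 1, 0, -0.5, -2.6, 0, 1, 0, -0.4, -2.6, 0, 1, 0, -0.4, -2.6, 0, 1, 0, -0.4, -2.6, 0, 1, 0, -0.3, -2.6, 0, 1, 0, -0.2, -2.6, 0, 1, 0, -0.2, -2.6, 0, 1, 0, -0.2, -2.6, 0, 1, 0, -0.1, -2.6, 0, 1
```

{"fn": "step_arm", "kwargs": {"series": [0,0,-35,0,1,0,0,-35,0,1,0,0,-18,0,1,0,-25,0,0,1,0,-20,0,0,1,0,-3,0,0,1,0,0,0,0,1]}}

```text
clock: 15.42
eef_pos: [519.0, 102.4, 252.2]
eef_rot: [3.141, -0.0, 1.57]
wrist_force: [-0.5, 0.3, -0.6]
finger_gap: 0.9
finger_force: 0.0
```

First half of the arc.

{"fn": "step_arm", "kwargs": {"series": [0,-6,-1,0,1,0,-5,-1.4,0,1,0,-5,-1.5,0,1,0,-4.9,-1.7,0,1,0,-4.9,-1.9,0,1,0,-4.9,-2,0,1,0,-4.7,-2.2,0,1,0,-4.7,-2.4,0,1,0,-4.6,-2.5,0,1,0,-4.5,-2.7,0,1,0,-4.4,-2.9,0,1,0,-4.3,-3,0,1,0,-4.2,-3.1,0,1,0,-4,-3.3,0,1]}}

```text
clock: 17.18
eef_pos: [518.9, 36.2, 220.1]
eef_rot: [3.142, 0.0, 1.571]
wrist_force: [0.5, 1.5, 0.1]
finger_gap: 0.0
finger_force: 0.5
```

```bash
cat > lid.py <<'E'
from h import *
for n in ('scene','side'):
    p,w,i=cloud(n); h=cv2.cvtColor(p,cv2.COLOR_BGR2HSV); W=w.reshape(-1,3)
    k=(W[:,2]>84)&(W[:,2]<250)&(h[...,1].ravel()<60)&(W[:,1]>-60)&(W[:,1]<140)&(((W[:,0]>402)&(W[:,0]<440))|((W[:,0]>600)&(W[:,0]<636)))
    q=W[k]; print(n,len(q),q.min(0),q.max(0)); d=q-[0,124.7,80.5]
    print('angle pct',np.degrees(np.percentile(np.arctan2(d[:,2],-d[:,1])[np.hypot(d[:,1],d[:,2])>80],[10,50,90])))
E
python3 lid.py
```

```text
scene 375 [402.06972493  13.52358013  84.97264708] [635.95516734 128.04771167 201.67302292]
angle pct [47.66265719 49.88582558 51.3316333 ]
side 290 [402.22283335 -39.29801501  84.28232591] [635.85650175 121.94609212 203.64418334]
angle pct [45.84485441 46.62074786 48.41165055]
```

The lid follows at about 47°. Continuing.

{"fn": "step_arm", "kwargs": {"series": [0,-4,-3.5,0,1,0,-3.8,-3.5,0,1,0,-3.8,-3.8,0,1,0,-3.5,-3.8,0,1,0,-3.5,-3.9,0,1,0,-3.3,-4.1,0,1,0,-3.1,-4.2,0,1,0,-3.1,-4.3,0,1,0,-2.8,-4.4,0,1,0,-2.7,-4.5,0,1,0,-2.6,-4.6,0,1,0,-2.3,-4.6,0,1,0,-2.3,-4.8,0,1,0,-2,-4.8,0,1,0,-1.9,-4.9,0,1]}}

```text
clock: 19.15
eef_pos: [518.9, -8.3, 156.3]
eef_rot: [3.142, 0.0, 1.571]
wrist_force: [0.5, -0.0, 1.3]
finger_gap: 0.3
finger_force: 0.3
```

{"fn": "step_arm", "kwargs": {"series": [0,-1.7,-4,0,1,0,-1.6,-4,0,1,0,-1.3,-4,0,1,0,-1.2,-4,0,1,0,-1,-4,0,1,0,-0.6,-3,0,1,0,-0.5,-3,0,1,0,-0.4,-3,0,1,0,-0.4,-2.5,0,1,0,-0.4,-2.5,0,1,0,-0.3,-2.5,0,1,0,-0.2,-2,0,1,0,0,-2,0,1,0,0,0,0,1]}}

```text
clock: 20.9
eef_pos: [518.8, -17.8, 116.0]
eef_rot: [-3.141, 0.0, 1.571]
wrist_force: [0.6, 0.0, -0.0]
finger_gap: -0.1
finger_force: 0.0
```

{"fn": "step_arm", "kwargs": {"series": [0,0,-1,0,1,0,0,-1,0,1,0,0,-0.5,0,1,0,0,-0.5,0,1,0,0,0,0,1]}}

```text
clock: 21.52
eef_pos: [518.9, -17.8, 113.7]
eef_rot: [3.141, 0.0, 1.571]
wrist_force: [-3.3, -0.9, 7.6]
finger_gap: 0.4
finger_force: 3.7
```

```bash
python3 - <<'E'
from h import *
p,w,i=cloud('side'); cv2.imwrite('pics/side5.png',cv2.resize(p[100:300,220:400],None,fx=3,fy=3))
for x0,x1 in((405,440),(600,632)):
    for y0,y1 in((-28,-5),(30,50),(95,118)):
        m=(w[...,0]>x0)&(w[...,0]<x1)&(w[...,1]>y0)&(w[...,1]<y1)&(w[...,2]>60); print(x0,y0,m.sum(),np.median(w[m][:,2]) if m.any() else None)
E
```

```text
405 -28 168 227.74939150244563
405 30 47 89.2919084596133
405 95 56 89.40183802144651
600 -28 70 89.69423142293726
600 30 43 89.15796956268127
600 95 13 90.20223591306524
```

Contact at 7.6 N and the lid top reads 89 mm all over, so it is shut. A slightly firmer press, then retreat.

{"fn": "step_arm", "kwargs": {"series": [0,0,-0.7,0,1,0,0,-0.5,0,1,0,0,0,0,1,0,0,2,0,1,0,0,10,0,1,0,0,40,0,1,0,0,50,0,1,0,0,60,0,1,-10,20,50,0,1,-20,40,0,0,1,-20,50,0,0,1,-20,50,0,0,1,0,0,0,0,1,0,0,0,0,1]}}

```text
clock: 23.32
eef_pos: [449.0, 141.9, 324.2]
eef_rot: [3.141, 0.0, 1.571]
wrist_force: [-0.5, 0.2, 0.3]
finger_gap: 0.3
finger_force: 0.0
```

```bash
python3 - <<'E'
from h import *
p,w,i=cloud('side'); cv2.imwrite('pics/side6.png',p)
for n in ('side','scene'):
  p,w,i=cloud(n)
  for x0,x1 in((405,440),(600,632)):
    print(n,[(lambda q:(len(q),np.median(q).round(1)) if len(q) else None)(w[(w[...,0]>x0)&(w[...,0]<x1)&(w[...,1]>y0)&(w[...,1]<y1)&(w[...,2]>60)&(w[...,2]<150)][:,2]) for y0,y1 in((-28,-5),(30,50),(95,118))])
E
```

```text
side [(70, np.float64(89.5)), (59, np.float64(89.5)), (51, np.float64(88.4))]
side [(57, np.float64(89.0)), (40, np.float64(90.3)), (42, np.float64(89.9))]
scene [(46, np.float64(87.0)), (35, np.float64(87.0)), (43, np.float64(86.3))]
scene [(59, np.float64(87.3)), (51, np.float64(87.5)), (60, np.float64(87.0))]
```

View pics/side6.png

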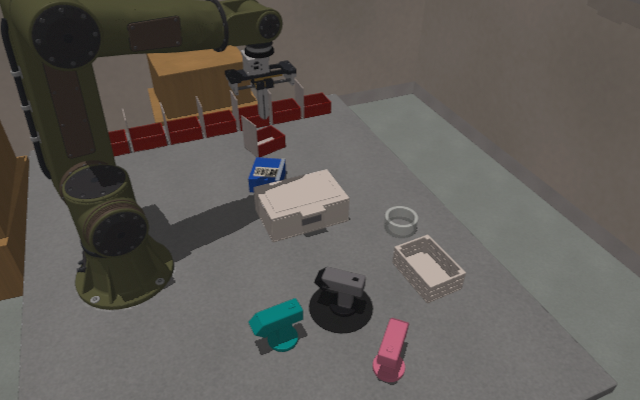

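The lid is shut flat at (302,195), the scanner is upright on its mat at (343,290), everything else is unmoved and the arm is clear. Handing in.

```bash
python3 -c "
from cell import manip
print(manip.sign_off())"
```

```text
the job is handed in; nothing more can be done
None
```

The job is handed in at about 23 s: the scanner was held on the label's centre from 15 cm for over 2 s and stood upright back on its mat, the lid was lowered gently until shut, and the last picture shows nothing else on the table moved.

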